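# Scrub out the coffee tumbler at the chart table

### The arm

A 6-joint arm with a two-finger parallel gripper is mounted at the origin on the work surface. World frame = base frame: x ahead of the robot, y to its left, z up, the work surface at z = 0. Lengths are in mm, angles in rad, forces in N, time in s.
With the tool pointing down it reaches from about 350 to 725 mm from the base axis. Payload 6 kg.
Tool frame: the origin (TCP) lies between the finger pads; the fingertips stand 17 mm ahead of it and the grasp point (between the pads) lies 2 mm behind it; y points along the fingers, z is the direction in which the jaws open and shut, and the axes are right-handed (so a half turn about y gives the same grasp; the last joint's range is limited). The gripper opens to 85 mm and grips with 20 to 120 N. Pads are 22 mm wide; open, the fingers measure 114 mm over their backs; the gripper's body (76 mm by 85 mm) begins 54 mm behind the grasp point. The pads swing forward as they close: fully open they stand 13 mm farther back than shut.
Start: joints at [-0.944, 0.04, 0.085, 0, -1.615, -0.334], TCP at [173.189, -574.436, 212.761] pointing down, gripper open.
Joint ranges: [-2.56, 2.56], [-1.29, 2.01], [-1.08, 1.49], [-3.29, 1.98], [-2.81, -0.18], [-2.99, 2.99]. Speed limits (rad/s): [2.57, 2.57, 3.01, 3.14, 3.14, 3.14].

### API

Orientations are given as a 3x3 rotation matrix whose columns are the frame's x, y, z axes.
In Python, from station import ctrl gives the robot as it stands. The module is installed in compiled form; this text tells all that it offers.
- The arm moves only by the tool drive_tool, never from a script. Its argument "series" is a list that holds one entry, the list of rows, each a list of 7 numbers: the shift along the tool's x, y, z in cm, then the turn, a rotation vector about the tool's x, y, z in degrees, then the finger opening in cm, from 0 to 8.54. In form: [[[tx, ty, tz, ax, ay, az, claw], ...]]. A call has 1 to 20 rows; each row shifts and turns the commanded pose from where the row before left it, along the tool's axes as they then stand; what a row does not reach is not made up. A row lasts 1/8 s, in which the tool goes at most 62.5 mm and 10.7 degrees, less where a joint would pass 70% of its speed; a pose out of reach is approached as far as the arm can. A call is refused whole if a number of a shift passes 6.25 or a number of a turn 10.7, either way. A call with a gripper value outside its range is refused whole. The fingers move at their own pace and stop on an object; "grip_force" is the grip in N (left out, the last holds). Time passes only in rows, so rows that do not move let the fingers close. It gives the time, the measured TCP pose, the force and the opening at its end, in the units of the state.
- ctrl.observe(): the state, without advancing time (a new reading comes with each control period).
- ctrl.capture(name): name is "scene" or "top"; returns the picture (384x512x3 uint8, red, green, blue); there is no depth.
- ctrl.get_calibration(name): a dict with "fx", "fy", "cx", "cy" (pixels), "R" (3x3) and "t" (3): a world point X has camera coordinates R X + t. Camera axes: x right, y down, z forward; pixel columns grow to the right and rows downward; lengths in mm; the calibration is good to about 2 mm. A picture is of the moment at which its call begins. get_calibration takes no time and is no camera call.
- ctrl.sign_off(): hands the job in, once; it reports no verdict.
The state is a dict: "clock": time; "qpos": joint angles; "qvel": joint speeds; "effort": joint torques, N m; "tool_pos": TCP position; "eef_rot": TCP orientation; "force": force on the tool from outside, world axes, zero at the start; "moment": the same for the moment, N m; "finger_gap": finger opening in mm.
Only numpy, scipy, OpenCV 4.12 (cv2) and the standard library are available. Lean on these libraries where they do the work, as an engineer would, in place of code of your own. Each camera call takes 0.05 s, during which the arm holds its last target. There are 200 camera calls.

### The job

Take the long bottle brush off its stand and scrub out the steel tumbler that stands in the drinks rack: three full strokes, each with the brush right down to the bottom of the tumbler and then back up until the bristles are at the rim, gently, without tipping the tumbler or pulling it out of the rack. Then hang the brush back on its stand, in the slot it came from, hanging straight by its collar behind the lips, and leave everything else on the table as it is.

Things in the scene. Friction and masses are not known exactly. Their poses are not given: they have to be found in the camera images.
- brush: Long bottle brush, 241 mm, about 90 g, hanging head down. Origin: the tip (lowest point) of the bristles; z runs up the brush. It is round. From the tip: white bristle head 44 mm across (its hard core 40 mm, end rounded) to 80 mm, steel wire stem 8 mm thick to 135 mm, black collar 32 mm across to 141 mm, smooth round black handle 18 mm thick to 241 mm, to be taken from above.
- brush_collar (a point): Centre of the underside of the bottle brush's collar, on its axis 135 mm up from the tip; this face rests on the stand's fork when the brush hangs.
- stand: Steel brush stand, fixed, front = its -x side. Origin under the centre of its drip tray (150 mm in x, 235 in y, 14 high). A frame (posts at y = -92 and +92 mm) carries a level cross bar, x = -17 to +3 mm, with two forks towards -x, all 5 mm thick, tops 160 mm up, prongs 14 mm wide, to x = -58 mm. Fork slots 16 mm wide at y = -55 and +55 mm hold the bottle brush and the dish brush; which varies.
- stand_slot0 (a point): Hanging place in the fork slot at y = -55 mm: on the prongs' top face, 30 mm in front of the stand's origin; axes as the stand's. The slot ends 13 mm behind it; in front, a lip 5 mm high, 5 mm thick on each prong begins 23 mm before it. Lift the collar over the lips (not over 40 mm: the head cannot pass the fork), then draw the brush out along -x, stem through the slot. Hang it back likewise.
- stand_slot1 (a point): The same hanging place in the slot at y = +55 mm.
- tumbler: Open stainless steel tumbler, upright and loose, about 0.32 kg, in one of the two holes of the drinks rack with about 3 mm of play. Origin at the centre of its underside (8 mm above the table), z up. 125 mm high; outside 68 mm across at the foot, 84 mm at the rim; wall 4 mm; inside about 60 mm across at the bottom, 76 mm at the mouth.
- tumbler_floor (a point): Centre of the tumbler's inner floor, 6 mm above its underside.
- rack: Dark wooden drinks rack, fixed: 115 mm along its x, 235 mm along its y, 58 mm high; origin under its centre. Floor board 8 mm thick; top board with two holes 81 mm across at y = -55 and +55 mm. One holds the tumbler, the other the bottle; this varies.
- bottle: Capped clear water bottle, 68 mm across, 132 mm high, in the other hole of the drinks rack (its top about 140 mm above the table). Origin under its centre. Leave alone.
- dish_brush: Short wooden dish brush, hanging in the other slot of the stand by a collar like the bottle brush's: short round head 52 mm across, light wooden handle 18 mm in diameter up to 201 mm above its origin (226 mm above the table as it hangs). Origin on its axis 135 mm below the collar. Leave alone.
- mug: White mug, 82 mm across, 92 mm high, handle to its +y. Origin under its centre. Leave alone.
- radio: Black hand-held radio standing up, 38 x 60 x 125 mm with an 85 mm aerial. Origin under its centre. Leave alone.
- binoculars: Black binoculars standing on their large ends, 130 mm wide along y, 62 mm deep, 150 mm high. Origin under the middle. Leave alone.
- handset: Black telephone handset lying face down, 225 mm long along x, 62 mm high. Origin under its middle. Leave alone.
Not all that is in view belongs to the job. Leave any brown look-alike of the brush alone. What is shaped like the tumbler but orange is not meant.

How it is judged (in metres and radians):
On the way, in this order (a step that is already met when the one before it is completed fails the run):
1. first stroke: the brush tip is inside the tumbler within 14 mm of its inner floor (horizontal distance between brush and tumbler below 0.034 m and z of brush in the frame of tumbler below 0.02 m), for 0.05 s.
2. first stroke: the brush is raised inside the tumbler until the bristles' upper end is at the rim (tip 34 to 112 mm above the inner floor) (horizontal distance between brush and tumbler below 0.034 m and z of brush in the frame of tumbler between 0.04 and 0.118 m), for 0.05 s.
3. second stroke: the brush tip is inside the tumbler within 14 mm of its inner floor (all of step 1), for 0.05 s.
4. second stroke: the brush is raised inside the tumbler until the bristles' upper end is at the rim (tip 34 to 112 mm above the inner floor) (all of step 2), for 0.05 s.
5. third stroke: the brush tip is inside the tumbler within 14 mm of its inner floor (all of step 3), for 0.05 s.
6. third stroke: the brush is raised inside the tumbler until the bristles' upper end is at the rim (tip 34 to 112 mm above the inner floor) (all of step 4), for 0.05 s.
At the end, for the whole second after the job is handed in: Bottle brush let go and at rest in its slot: collar flat on the fork (5 mm in height, 13 mm sideways), upright within 7 degrees; tumbler upright (7 degrees) in its hole within 15 mm of its start; bottle, dish brush, mug, radio, binoculars and handset within 30 mm of theirs (((horizontal distance between brush_collar and stand_slot0 below 0.013 m and z of brush_collar in the frame of stand_slot0 between -0.004 and 0.005 m) or (horizontal distance between brush_collar and stand_slot1 below 0.013 m and z of brush_collar in the frame of stand_slot1 between -0.004 and 0.005 m)) and angle between each of brush, tumbler's own z axis and vertical below 0.12 rad and linear speed of brush below 0.06 m/s and distance of tumbler from where it was at the start of the episode below 0.015 m and linear speed of tumbler below 0.03 m/s and distance of each of bottle, dish_brush, mug, radio, binoculars, handset from where it was at the start of the episode below 0.03 m); the robot touches nothing.
It fails at once if the tumbler is tipped by more than 17 degrees (angle between tumbler's own z axis and vertical above 0.3 rad).
It fails at once if the tumbler is pulled up out of the rack or dragged off (moved more than 25 mm) (distance of tumbler from where it was at the start of the episode above 0.025 m).
It fails at once if the brush is rammed into the tumbler (more than 40 N) (contact force between brush and tumbler above 40 N).
It fails at once if the bottle, dish brush, mug, radio, binoculars or handset is knocked over (tipped by more than 29 degrees) (angle between any of bottle, dish_brush, mug, radio, binoculars, handset's own z axis and vertical above 0.5 rad).
It also fails if it takes over 72 s, if anything falls off the work surface, if the arm or the gripper's body presses on something with over 40 N, if the wrist force passes 120 N, or if a joint passes its speed limit or range.

## Working session

There is one attempt and no reset: what is moved stays moved. The work goes in short steps, Python scripts to look and compute and a tool call to move; the robot and the scene stay as the last step left them, time stands still between calls to the robot, and variables do not carry over. Pictures are saved under pics/ and viewed, about 8 in all and at most 12, crops included, and the job is handed in when it is done.

Besides the shell and the picture viewer there is one more tool, called as a command line: name --argument value ..., lists and objects as JSON in quotes. drive_tool: Moves the arm, as the interface text tells. Its arguments: {"type":"object","properties":{"series":{"type":"array"},"grip_force":{"type":"number"}},"required":["series"]}

```bash
mkdir -p pics; python3 - <<'E'
from station import ctrl
import cv2,numpy as np
for n in("scene","top"):
    im=ctrl.capture(n); cv2.imwrite(f"pics/{n}0.png",im[:,:,::-1])
    c=ctrl.get_calibration(n); print(n,{k:np.round(v,3).tolist() for k,v in c.items()}, (-np.array(c["R"]).T@np.array(c["t"])).round())
s=ctrl.observe(); print({k:np.round(v,3).tolist() for k,v in s.items()})
E
```

```text
scene {'fx': 470.226, 'fy': 470.226, 'cx': 255.736, 'cy': 188.684, 'R': [[0.85, 0.526, -0.024], [0.272, -0.478, -0.835], [-0.451, 0.703, -0.55]], 't': [-465.065, -34.21, 2014.879]} [ 1314. -1188.  1067.]
top {'fx': 412.797, 'fy': 412.797, 'cx': 259.082, 'cy': 186.484, 'R': [[-0.008, -1.0, 0.024], [-0.991, 0.005, -0.131], [0.131, -0.025, -0.991]], 't': [-3.874, 565.923, 1392.062]} [ 379.   28. 1454.]
{'clock': 0.1, 'qpos': [-0.944, 0.041, 0.084, -0.0, -1.616, -0.334], 'qvel': [-0.0, -0.002, 0.004, 0.001, -0.001, 0.0], 'effort': [-0.005, -36.935, 34.828, 6.952, -0.005, 0.0], 'tool_pos': [173.132, -574.128, 211.871], 'eef_rot': [[0.957, -0.001, -0.289], [0.289, 0.002, 0.957], [-0.0, -1.0, 0.002]], 'force': [-0.314, 0.568, -0.369], 'moment': [-0.041, 0.029, 0.027], 'finger_gap': 85.643}
```

View pics/scene0.png

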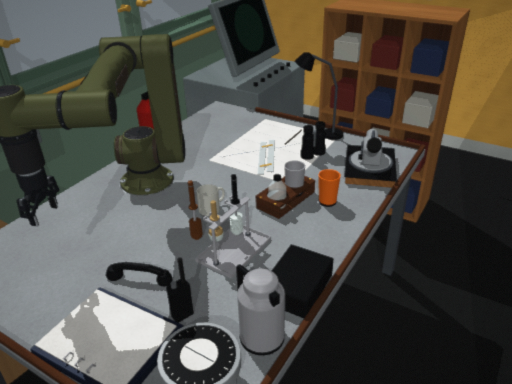

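View pics/top0.png

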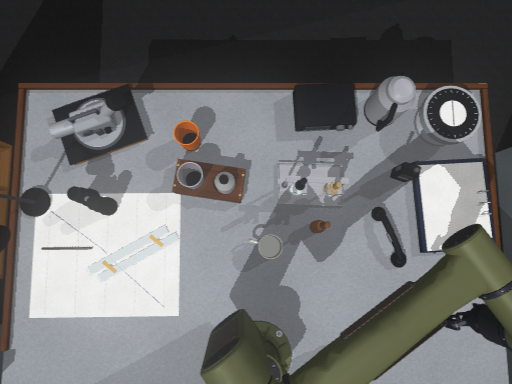

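The scene picture shows the stand at about (230,225): a black-handled brush with a white head at (235,190) and a light wooden dish brush at (213,215). A brown look-alike stands free at (195,210). The rack is at (287,193), with the steel tumbler at (294,172) and the bottle at (278,185). The orange cup at (328,187) is not meant. In the top picture the stand is at (313,183), the rack at (209,180), the steel tumbler at (190,172) and the mug at (269,246). I'll confirm with enlarged crops.

```bash
python3 - <<'E'
import cv2
a=cv2.imread("pics/top0.png")[130:280,160:360]; cv2.imwrite("pics/topc.png",cv2.resize(a,None,fx=4,fy=4,interpolation=cv2.INTER_CUBIC))
a=cv2.imread("pics/scene0.png")[145:275,175:345]; cv2.imwrite("pics/scenec.png",cv2.resize(a,None,fx=4.5,fy=4.5,interpolation=cv2.INTER_CUBIC))
E
```

```text
(no output)
```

View pics/topc.png

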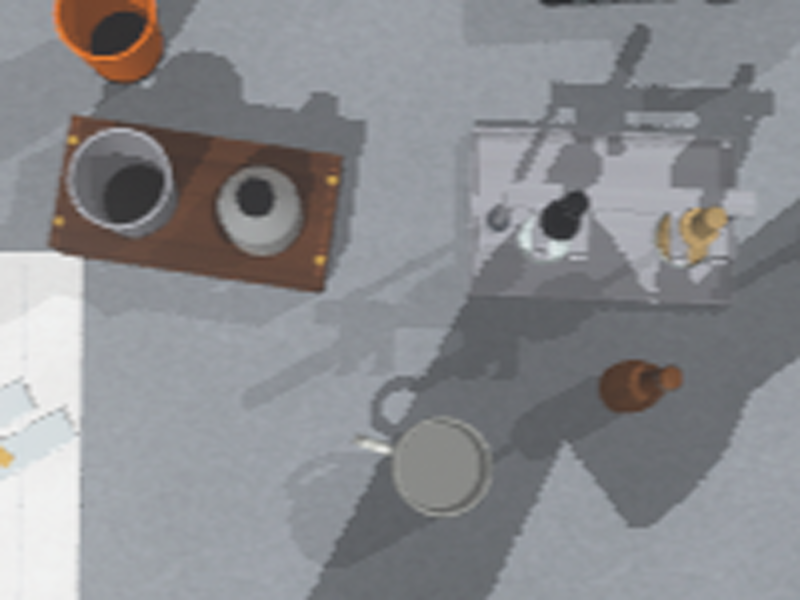

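View pics/scenec.png

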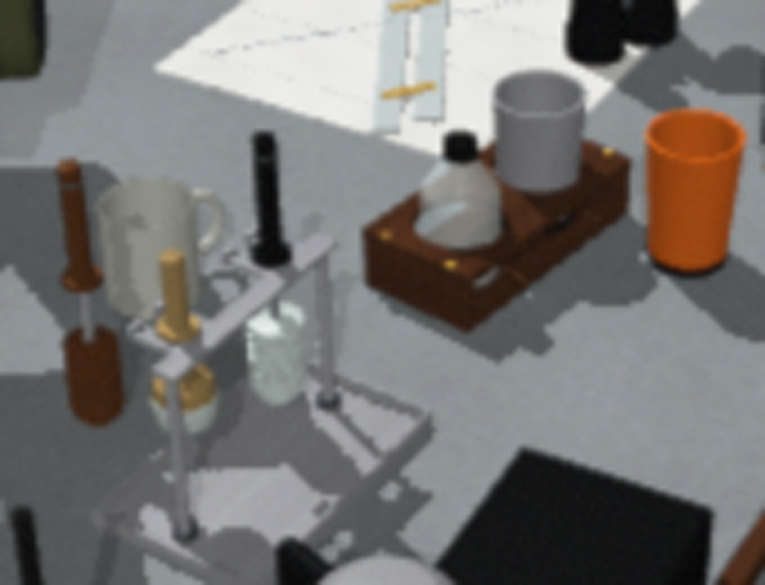

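The crops show the following:
- **Brush:** the meant one has a black handle and white bristles, with its handle top at top-crop (576,203) and scene-crop (264,137). It hangs in the image-left slot (+y, slot 1). The brown look-alike stands free at top-crop (635,383).
- **Tumbler:** the grey steel one is in the rack's +y hole, with its rim centre at top-crop (121,180) and scene-crop (539,97). The orange one stands outside the rack.

```bash
cat > h.py <<'E'
import numpy as np
from station import ctrl
C={n:ctrl.get_calibration(n) for n in("scene","top")}
def top(p): return np.array(p)/4+[160,130]
def sc(p): return np.array(p)/4.5+[175,145]
def ray(n,p):
    c=C[n];R=np.array(c["R"]);d=R.T@[(p[0]-c["cx"])/c["fx"],(p[1]-c["cy"])/c["fy"],1]
    return -R.T@np.array(c["t"]),d
def atz(n,p,z): o,d=ray(n,p); return (o+d*(z-o[2])/d[2]).round(1)
def tri(pt,ps):
    A=[];b=[]
    for n,p in(("top",pt),("scene",ps)):
        o,d=ray(n,p);d=d/np.linalg.norm(d);P=np.eye(3)-np.outer(d,d);A.append(P);b.append(P@o)
    x=np.linalg.lstsq(np.vstack(A),np.hstack(b),rcond=None)[0]
    return x.round(1)
E
python3 - <<'E'
from h import *
print("handle top",atz("top",top((576,203)),266),atz("scene",sc((264,137)),266),tri(top((576,203)),sc((264,137))))
print("collar",atz("top",top((559,223)),166),atz("scene",sc((270,250)),166))
print("rim",atz("top",top((121,180)),133),atz("scene",sc((539,97)),133),tri(top((121,180)),sc((539,97))))
print("rack top",[atz("top",top(p),58) for p in((72,115),(343,153),(323,292),(50,248))])
print("tray",[atz("top",top(p),14) for p in((473,122),(735,133),(725,305),(473,297))])
print("bar",[atz("top",top(p),160) for p in((503,190),(755,193),(503,207),(755,213))])
print("dish top",atz("top",top((713,220)),226),"bottle",atz("top",top((256,197)),140),"mug",atz("top",top((441,467)),92),"brown",atz("top",top((670,378)),241))
E
```

```text
handle top [ 551.9 -133.1  266. ] [ 552.2 -131.8  266. ] [ 552.2 -132.7  266.4]
collar [ 550.6 -132.8  166. ] [ 551.2 -131.2  166. ]
rim [591.8 216.6 133. ] [596.  215.1 133. ] [593.3 217.7 130.5]
rack top [array([660.4, 269.9,  58. ]), array([626.4,  38. ,  58. ]), array([507. ,  55.5,  58. ]), array([545.8, 286.5,  58. ])]
tray [array([661.7, -77.2,  14. ]), array([ 650.9, -310.8,   14. ]), array([ 497.4, -296.5,   14. ]), array([505.8, -74.9,  14. ])]
bar [array([578. , -89.5, 160. ]), array([ 574.7, -290.7,  160. ]), array([564.4, -89.3, 160. ]), array([ 558.6, -290.1,  160. ])]
dish top [ 544.3 -241.8  226. ] bottle [576.3 107.5 140. ] mug [359.8 -41.1  92. ] brown [ 425.2 -202.8  241. ]
```

drive_tool --series '[[[0, -5.4, 0, 0, 8.4, 0, 8.5], [0, -5.4, 0, 0, 8.4, 0, 8.5], [3.15, 0, 3.68, 0, 0, 0, 8.5], [3.15, 0, 3.68, 0, 0, 0, 8.5], [3.15, 0, 3.68, 0, 0, 0, 8.5], [3.15, 0, 3.68, 0, 0, 0, 8.5], [3.15, 0, 3.68, 0, 0, 0, 8.5], [3.15, 0, 3.68, 0, 0, 0, 8.5], [3.15, 0, 3.68, 0, 0, 0, 8.5], [3.15, 0, 3.68, 0, 0, 0, 8.5], [3.15, 0, 3.68, 0, 0, 0, 8.5], [3.15, 0, 3.68, 0, 0, 0, 8.5], [3.15, 0, 3.68, 0, 0, 0, 8.5], [3.15, 0, 3.68, 0, 0, 0, 8.5], [0, 0, 0, 0, 0, 0, 8.5], [0, 0, 0, 0, 0, 0, 8.5]]]'

```text
clock: 2.1
tool_pos: [551.3, -133.1, 320.5]
eef_rot: [[1.0, -0.001, 0.0], [-0.0, -0.0, 1.0], [-0.001, -1.0, -0.0]]
force: [0.2, -0.0, -0.4]
finger_gap: 85.3
```

drive_tool --series '[[[0, 3, 0, 0, 0, 0, 8.5], [0, 3, 0, 0, 0, 0, 8.5], [0, 2, 0, 0, 0, 0, 8.5], [0, 1.2, 0, 0, 0, 0, 8.5], [0, 0, 0, 0, 0, 0, 8.5], [0, 0, 0, 0, 0, 0, 5], [0, 0, 0, 0, 0, 0, 3], [0, 0, 0, 0, 0, 0, 1.5], [0, 0, 0, 0, 0, 0, 1.5], [0, 0, 0, 0, 0, 0, 0.5], [0, 0, 0, 0, 0, 0, 0.5], [0, 0, 0, 0, 0, 0, 0.5]]]' --grip_force 50

```text
clock: 3.6
tool_pos: [551.5, -133.0, 229.2]
eef_rot: [[1.0, 0.001, 0.0], [-0.0, -0.0, 1.0], [0.001, -1.0, -0.0]]
force: [0.4, -0.6, 4.0]
finger_gap: 15.7
```

drive_tool --series '[[[0, -1, 0, 0, 0, 0, 0.5], [0, -1, 0, 0, 0, 0, 0.5], [0, 0, 0, 0, 0, 0, 0.5]]]'

```text
clock: 3.98
tool_pos: [551.8, -133.1, 249.9]
eef_rot: [[1.0, 0.002, 0.0], [-0.0, -0.0, 1.0], [0.002, -1.0, -0.0]]
force: [-0.9, -0.2, -1.4]
finger_gap: 16.0
```

```bash
python3 - <<'E'
from station import ctrl
import cv2
o=ctrl.observe(); print(o["tool_pos"],o["force"],o["finger_gap"])
a=ctrl.capture("scene")[145:275,175:345,::-1]; cv2.imwrite("pics/s1.png",cv2.resize(a,None,fx=4.5,fy=4.5,interpolation=cv2.INTER_CUBIC))
E
```

```text
[ 551.76620721 -133.07346281  249.93070681] [-0.9065384  -0.17046464 -1.35035958] 15.960748154565271
```

View pics/s1.png

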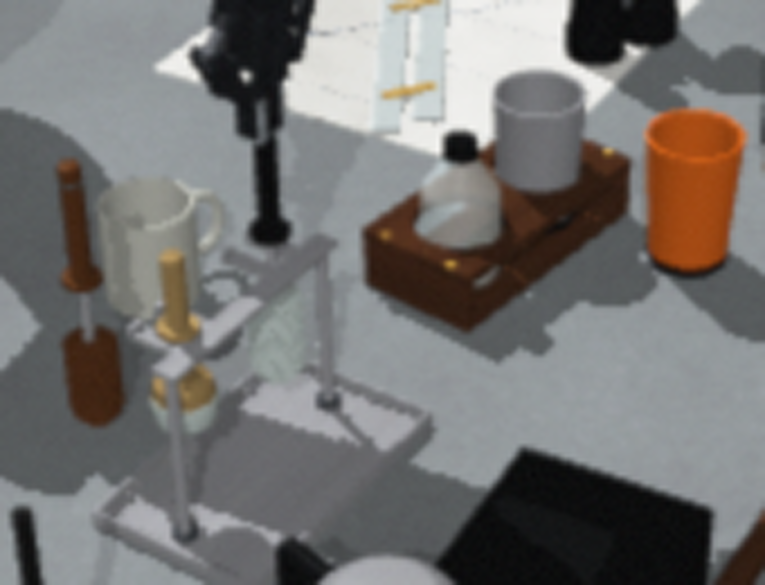

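The picture shows the brush lifted by about 20 mm (collar moved from crop (270,250) to (270,230)), hanging straight. I'll draw it out along the stand's -x and then lift it.

drive_tool --series '[[[-1.5, 0, 0.06, 0, 0, 0, 0.5], [-2, 0, 0.08, 0, 0, 0, 0.5], [-2, 0, 0.08, 0, 0, 0, 0.5], [-2, 0, 0.08, 0, 0, 0, 0.5], [-2, 0, 0.08, 0, 0, 0, 0.5], [0, 0, 0, 0, 0, 0, 0.5], [0, -2.5, 0, 0, 0, 0, 0.5], [0, -4, 0, 0, 0, 0, 0.5], [0, -4, 0, 0, 0, 0, 0.5], [0, -3, 0, 0, 0, 0, 0.5], [0, 0, 0, 0, 0, 0, 0.5]]]'

```text
clock: 5.4
tool_pos: [457.4, -129.3, 385.7]
eef_rot: [[1.0, 0.003, 0.001], [-0.001, 0.0, 1.0], [0.003, -1.0, 0.0]]
force: [-0.7, 0.0, -1.9]
finger_gap: 15.7
```

drive_tool --series '[[[0.8, 0, 2, 0, 0, 0, 0.5], [1.3, 0, 3.4, 0, 0, 0, 0.5], [1.5, 0, 3.9, 0, 0, 0, 0.5], [1.5, 0, 3.9, 0, 0, 0, 0.5], [1.5, 0, 3.9, 0, 0, 0, 0.5], [1.5, 0, 3.9, 0, 0, 0, 0.5], [1.5, 0, 3.9, 0, 0, 0, 0.5], [1.5, 0, 3.9, 0, 0, 0, 0.5], [1.3, 0, 3.4, 0, 0, 0, 0.5], [1, 0, 2, 0, 0, 0, 0.5], [0, 0, 0, 0, 0, 0, 0.5], [0, 0, 0, 0, 0, 0, 0.5]]]'

```text
clock: 6.9
tool_pos: [590.6, 212.5, 382.9]
eef_rot: [[1.0, -0.001, 0.001], [-0.001, -0.001, 1.0], [-0.001, -1.0, -0.001]]
force: [-0.5, 0.2, -0.7]
finger_gap: 15.7
```

```bash
python3 - <<'E'
from station import ctrl
import cv2,numpy as np
o=ctrl.observe(); print(o["tool_pos"],o["force"],o["finger_gap"])
a=ctrl.capture("scene")[90:220,210:350,::-1]; b=ctrl.capture("top")[110:240,140:260,::-1]
r=lambda a,f:cv2.resize(a,None,fx=f,fy=f,interpolation=cv2.INTER_CUBIC)
cv2.imwrite("pics/s2.png",np.hstack([r(a,3),r(b,3)]))
E
```

```text
[590.57348913 212.50703871 382.88173276] [-0.46702809  0.16349101 -0.74170679] 15.743166234069228
```

View pics/s2.png

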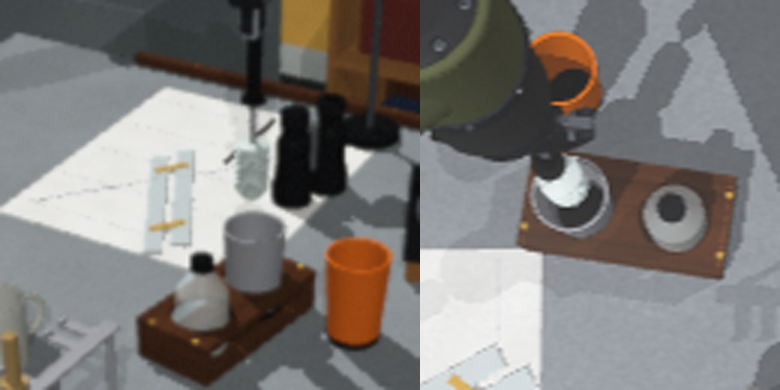

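The brush hangs straight over the tumbler in both views: its tip is at scene crop (250,198), above the rim at (254,225), and the top view shows the head over the mouth. I'll check the tip pixel against the prediction, then lower it.

```bash
python3 - <<'E'
from h import *
c=C["scene"]
for X in([590.6,212.5,179],[590.6,212.5,314]):
    p=np.array(c["R"])@X+c["t"]; print(p[0]/p[2]*c["fx"]+c["cx"],p[1]/p[2]*c["fy"]+c["cy"])
E
```

```text
293.46321626719237 156.1499478573027
294.18974046686765 124.02215135976688
```

drive_tool --series '[[[0.25, 0, 0.45, 0, 0, 0, 0.5], [0, 2, 0, 0, 0, 0, 0.5], [0, 2, 0, 0, 0, 0, 0.5], [0, 2, 0, 0, 0, 0, 0.5], [0, 1, 0, 0, 0, 0, 0.5], [0, 1, 0, 0, 0, 0, 0.5], [0, 0, 0, 0, 0, 0, 0.5]]]'

```text
clock: 7.88
tool_pos: [592.9, 217.2, 303.4]
eef_rot: [[1.0, -0.001, 0.0], [-0.0, -0.0, 1.0], [-0.001, -1.0, -0.0]]
force: [-0.5, 0.2, -0.9]
finger_gap: 16.1
```

drive_tool --series '[[[0, 1, 0, 0, 0, 0, 0.5], [0, 1, 0, 0, 0, 0, 0.5], [0, 1, 0, 0, 0, 0, 0.5], [0, 1, 0, 0, 0, 0, 0.5], [0, 1, 0, 0, 0, 0, 0.5], [0, 1, 0, 0, 0, 0, 0.5], [0, 0.6, 0, 0, 0, 0, 0.5], [0, 0.6, 0, 0, 0, 0, 0.5], [0, 0.5, 0, 0, 0, 0, 0.5], [0, 0, 0, 0, 0, 0, 0.5], [0, 0, 0, 0, 0, 0, 0.5]]]'

```text
clock: 9.25
tool_pos: [593.2, 217.3, 227.1]
eef_rot: [[1.0, 0.0, 0.0], [-0.0, 0.0, 1.0], [0.0, -1.0, 0.0]]
force: [0.5, -0.5, -1.3]
finger_gap: 15.9
```

drive_tool --series '[[[0, 0.3, 0, 0, 0, 0, 0.5], [0, 0, 0, 0, 0, 0, 0.5], [0, 0, 0, 0, 0, 0, 0.5]]]'

```text
clock: 9.62
tool_pos: [593.0, 217.3, 223.8]
eef_rot: [[1.0, -0.0, 0.0], [-0.0, 0.0, 1.0], [-0.0, -1.0, 0.0]]
force: [-0.9, -0.8, -1.4]
finger_gap: 16.0
```

```bash
python3 - <<'E'
from station import ctrl
import cv2,numpy as np
o=ctrl.observe(); print(o["tool_pos"],o["force"],o["finger_gap"])
a=ctrl.capture("scene")[90:220,210:350,::-1]
cv2.imwrite("pics/s3.png",cv2.resize(a,None,fx=4,fy=4,interpolation=cv2.INTER_CUBIC))
E
```

```text
[593.03333733 217.26412271 223.80031722] [-0.91678112 -0.82684083 -1.42852805] 16.041706779198265
```

View pics/s3.png

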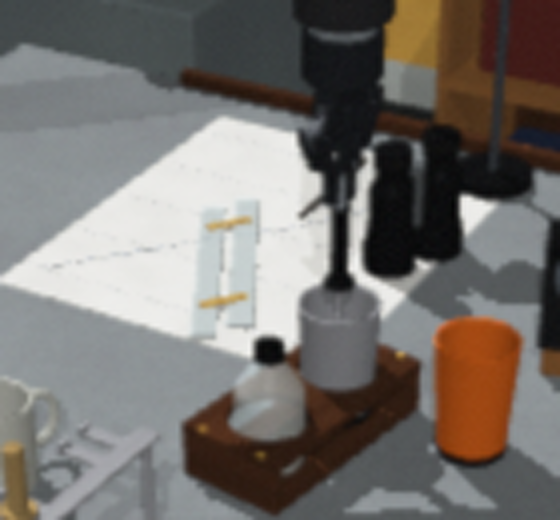

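The brush is down in the tumbler and centred at crop (340,290). The collar is at pixel (295,162.5), where a tip height of about 20 mm predicts row 162. The tumbler is upright and there is no contact force.

drive_tool --series '[[[0, -1.5, 0, 0, 0, 0, 0.5], [0, -2, 0, 0, 0, 0, 0.5], [0, -2, 0, 0, 0, 0, 0.5], [0, 0, 0, 0, 0, 0, 0.5], [0, 0, 0, 0, 0, 0, 0.5], [0, 1.5, 0, 0, 0, 0, 0.5], [0, 1.5, 0, 0, 0, 0, 0.5], [0, 1.5, 0, 0, 0, 0, 0.5], [0, 1, 0, 0, 0, 0, 0.5], [0, 0, 0, 0, 0, 0, 0.5], [0, 0, 0, 0, 0, 0, 0.5], [0, 0, 0, 0, 0, 0, 0.5]]]'

```text
clock: 11.18
tool_pos: [593.3, 217.4, 224.6]
eef_rot: [[1.0, 0.001, 0.0], [-0.0, 0.001, 1.0], [0.001, -1.0, 0.001]]
force: [-0.4, -0.1, -1.6]
finger_gap: 15.8
```

drive_tool --series '[[[0, -1.5, 0, 0, 0, 0, 0.5], [0, -2, 0, 0, 0, 0, 0.5], [0, -2, 0, 0, 0, 0, 0.5], [0, 0, 0, 0, 0, 0, 0.5], [0, 0, 0, 0, 0, 0, 0.5], [0, 1.5, 0, 0, 0, 0, 0.5], [0, 1.5, 0, 0, 0, 0, 0.5], [0, 1.5, 0, 0, 0, 0, 0.5], [0, 1, 0, 0, 0, 0, 0.5], [0, 0, 0, 0, 0, 0, 0.5], [0, 0, 0, 0, 0, 0, 0.5], [0, 0, 0, 0, 0, 0, 0.5]]]'

```text
clock: 12.68
tool_pos: [593.3, 217.4, 224.7]
eef_rot: [[1.0, 0.001, 0.0], [-0.0, 0.001, 1.0], [0.001, -1.0, 0.001]]
force: [-0.4, 0.1, 0.2]
finger_gap: 15.9
```

drive_tool --series '[[[0, -1.5, 0, 0, 0, 0, 0.5], [0, -2, 0, 0, 0, 0, 0.5], [0, -2, 0, 0, 0, 0, 0.5], [0, 0, 0, 0, 0, 0, 0.5], [0, 0, 0, 0, 0, 0, 0.5]]]'

```text
clock: 13.3
tool_pos: [592.9, 217.4, 278.3]
eef_rot: [[1.0, -0.001, 0.0], [-0.0, 0.0, 1.0], [-0.001, -1.0, 0.0]]
force: [0.2, 0.4, -2.0]
finger_gap: 16.1
```

drive_tool --series '[[[0, -2, 0, 0, 0, 0, 0.5], [0, -3, 0, 0, 0, 0, 0.5], [0, -3, 0, 0, 0, 0, 0.5], [0, -2.7, 0, 0, 0, 0, 0.5], [0, 0, 0, 0, 0, 0, 0.5], [-0.8, 0, -2, 0, 0, 0, 0.5], [-1.3, 0, -3.4, 0, 0, 0, 0.5], [-1.5, 0, -3.9, 0, 0, 0, 0.5], [-1.5, 0, -3.9, 0, 0, 0, 0.5], [-1.5, 0, -3.9, 0, 0, 0, 0.5], [-1.5, 0, -3.9, 0, 0, 0, 0.5], [-1.5, 0, -3.9, 0, 0, 0, 0.5], [-1.5, 0, -3.9, 0, 0, 0, 0.5], [-1.3, 0, -3.4, 0, 0, 0, 0.5], [-1.2, 0, -2.4, 0, 0, 0, 0.5], [0, 0, 0, 0, 0, 0, 0.5], [0, 0, 0, 0, 0, 0, 0.5], [0, 0, 0, 0, 0, 0, 0.5]]]'

```text
clock: 15.55
tool_pos: [457.2, -128.0, 385.0]
eef_rot: [[1.0, -0.001, -0.001], [0.001, 0.0, 1.0], [-0.001, -1.0, 0.0]]
force: [0.0, 0.1, -1.4]
finger_gap: 15.8
```

drive_tool --series '[[[0, 3, -0.13, 0, 0, 0, 0.5], [0, 4, 0, 0, 0, 0, 0.5], [0, 4, 0, 0, 0, 0, 0.5], [0, 2.5, 0, 0, 0, 0, 0.5], [0, 0, 0, 0, 0, 0, 0.5], [0, 0, 0, 0, 0, 0, 0.5]]]'

```text
clock: 16.3
tool_pos: [457.4, -129.9, 252.2]
eef_rot: [[1.0, 0.002, -0.0], [0.0, -0.0, 1.0], [0.002, -1.0, -0.0]]
force: [0.1, -0.1, 0.3]
finger_gap: 16.1
```

```bash
python3 - <<'E'
from station import ctrl
import cv2,numpy as np
o=ctrl.observe(); print(o["tool_pos"],o["force"],o["finger_gap"])
a=ctrl.capture("scene")[145:275,175:345,::-1]; cv2.imwrite("pics/s4.png",cv2.resize(a,None,fx=4.5,fy=4.5,interpolation=cv2.INTER_CUBIC))
E
```

```text
[ 457.36948038 -129.8832935   252.16124134] [ 0.08980176 -0.13570547  0.2680675 ] 16.115601296027137
```

View pics/s4.png

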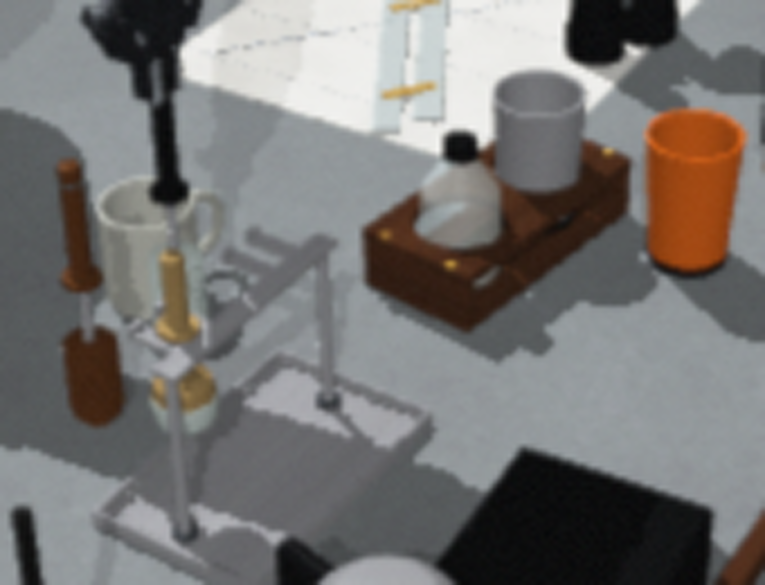

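The brush hangs straight in front of the slot, with its collar at crop (169,190) above the fork level. The tumbler at (539,97) is unchanged. I'll slide it in along the stand's +x.

drive_tool --series '[[[1.5, 0, -0.05, 0, 0, 0, 0.5], [2, 0, -0.07, 0, 0, 0, 0.5], [2, 0, -0.07, 0, 0, 0, 0.5], [2, 0, -0.07, 0, 0, 0, 0.5], [1.9, 0, -0.06, 0, 0, 0, 0.5], [0, 0, 0, 0, 0, 0, 0.5], [0, 0, 0, 0, 0, 0, 0.5]]]'

```text
clock: 17.23
tool_pos: [550.9, -133.2, 251.5]
eef_rot: [[1.0, 0.001, 0.0], [-0.0, -0.0, 1.0], [0.001, -1.0, -0.0]]
force: [-0.1, -0.8, -1.4]
finger_gap: 16.1
```

drive_tool --series '[[[0.08, 0.8, 0, 0, 0, 0, 0.5], [0, 0.7, 0, 0, 0, 0, 0.5], [0, 0.4, 0, 0, 0, 0, 0.5], [0, 0.25, 0, 0, 0, 0, 0.5], [0, 0, 0, 0, 0, 0, 0.5], [0, 0, 0, 0, 0, 0, 0.5]]]'

```text
clock: 17.98
tool_pos: [551.7, -133.2, 229.3]
eef_rot: [[1.0, 0.0, 0.0], [-0.0, 0.0, 1.0], [0.0, -1.0, 0.0]]
force: [0.9, -0.5, -0.6]
finger_gap: 15.9
```

drive_tool --series '[[[0, 0.05, 0, 0, 0, 0, 1.8], [0, 0, 0, 0, 0, 0, 2.2], [0, 0, 0, 0, 0, 0, 3], [0, 0, 0, 0, 0, 0, 5], [0, 0, 0, 0, 0, 0, 7], [0, 0, 0, 0, 0, 0, 8], [0, 0, 0, 0, 0, 0, 8], [0, 0, 0, 0, 0, 0, 8], [0, -2, 0, 0, 0, 0, 8], [0, -3, 0, 0, 0, 0, 8], [0, -4, 0, 0, 0, 0, 8], [0, -4, 0, 0, 0, 0, 8], [-3, -3, 0, 0, 0, 0, 8], [-5, 0, 0, 0, 0, 0, 8], [-5, 0, 0, 0, 0, 0, 8], [0, 0, 0, 0, 0, 0, 8], [0, 0, 0, 0, 0, 0, 8]]]'

```text
clock: 20.1
tool_pos: [421.7, -133.0, 388.9]
eef_rot: [[1.0, 0.001, 0.0], [-0.0, 0.001, 1.0], [0.001, -1.0, 0.001]]
force: [0.3, 0.5, -0.3]
finger_gap: 79.8
```

```bash
python3 - <<'E'
from station import ctrl
import cv2,numpy as np
o=ctrl.observe(); print(o["tool_pos"],o["force"],o["finger_gap"])
a=ctrl.capture("scene")[145:275,175:345,::-1]; cv2.imwrite("pics/s5.png",cv2.resize(a,None,fx=4.5,fy=4.5,interpolation=cv2.INTER_CUBIC))
E
```

```text
[ 421.691563   -133.01204837  388.90298193] [ 0.26114859  0.53391354 -0.30902048] 79.76542526935722
```

View pics/s5.png

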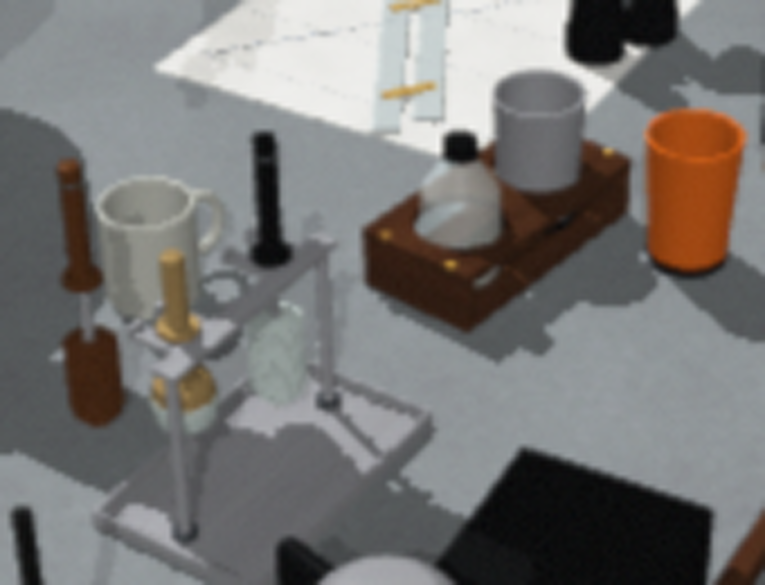

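The brush hangs exactly as at the start, with its handle top at (264,137) and collar at (270,250). The tumbler, bottle, mug and dish brush are unchanged, and the gripper is clear. I'm handing in.

```bash
python3 -c "
from station import ctrl
print(ctrl.sign_off())"
```

```text
the job is handed in; nothing more can be done
None
```

I took the black-handled, white-bristled brush out of slot 1 (the +y slot) and scrubbed the steel tumbler with three full strokes. I then hung the brush back in the same slot and handed the job in at about 20 s.

- **Strokes:** from the measured tool heights and the grasp height, each stroke went from about 5–7 mm above the inner floor up to about 60 mm. The force readings, taken at the ends of the moves only, stayed below about 2 N.
- **Final picture:** the brush's handle top and collar are at the same pixels as before I took it, so it hangs straight. The tumbler, bottle, dish brush and mug look unmoved, and the gripper is open and clear of everything.
- **Not checked or not matching:** the final crop did not cover the radio and handset and showed the binoculars only in part, but the arm never went near them. The finger gap read about 16 mm on the 18 mm handle, but the grip held with no sign of slipping. No other check failed or disagreed.

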